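# Start the pottery wheel safely

### The job

Get the pottery wheel ready and switch it on at zero speed: lay the wooden paddle that was left on the wheel head flat on the floor of the black tray, and turn the speed knob fully anticlockwise to its stop. Only when both are done, press the large start button all the way down for a moment and let it spring back. Leave the small lamp button and everything else on the table alone.

Things in the scene. Friction and masses are not known exactly. Their poses are not given: they have to be found in the camera images.
- wheel: tabletop pottery wheel, fixed: white round housing 236 mm across with a round metal wheel head 200 mm across on top; origin on its axis at table level, the head's flat top is 112 mm above it
- paddle: flat wooden clay paddle, loose, 200 mm long, lying on the wheel head at the start. Origin at the middle of its length on the underside; x runs along it from the handle to the blade. Handle: x -100 to +20 mm, 16 wide, 14 high. Blade: x +20 to +100 mm, 45 wide, 8 high. 70 g, balances near x = +10 mm
- paddle_grip (a point): the place to grip the paddle: on the handle at the middle of its length, 7 mm above its underside; axes as the paddle's
- tray: black plastic tray, fixed, 290 mm (its x) by 210 mm (its y), 45 mm high, walls and floor 5 mm thick; origin at the centre of its underside. A wooden stick and a wooden stamp are in it
- console: grey control box of the wheel, fixed, 230 mm (its x) by 130 mm (its y), 55 mm high, origin at the centre of its underside. On its top, in a row along its x: speed knob at x -66 mm, the large start button at x +24 mm, a small lamp button at x +85 mm
- speed_knob (a joint): speed knob (black, with a bar grip), rad: 0 at the anticlockwise end stop (zero speed), grows clockwise seen from above, up to 4.2
- speed_knob_grip (a point): on the knob's vertical axis at the height to grip, 37 mm above the console's top; the point turns with the knob, its x lies along the bar. Bar 42 mm long, 14 mm wide, from 14 to 44 mm above the console's top; round skirt of radius 22 mm under it, on a base plate of radius 34 mm
- start_button (a joint): start button, m: 0 released, 0.008 fully down; spring, about 5 N at the bottom
- start_button_top (a point): centre of the start button's top face (large round push button, 38 mm across), 24 mm above the console's top when released; moves with it
- lamp_button (a joint): lamp button, m: 0 released, 0.005 fully down
- lamp_button_top (a point): centre of the top of the small lamp button (18 mm across), 21 mm above the console's top
- stick: square wooden modelling stick, 150 x 25 mm and 18 high, lying on the tray's floor parallel to the tray's long side; origin at the centre of its underside, x along it; loose, not part of the job
- clay_stamp: round wooden clay stamp standing in the tray near its -x end, radius 16, 40 high; origin at the centre of its underside; loose, not part of the job
- paint_bottle: white plastic bottle beside the console, radius 25, 160 high; origin at the centre of its underside; loose, not part of the job
- glaze_jar: amber glass jar beside the console, radius 24, 70 high; origin at the centre of its underside; loose, not part of the job
- water_mug: white ceramic beaker beyond the wheel, radius 35, 90 high; origin at the centre of its underside; loose, not part of the job
- clay_dish: small terracotta bowl on the robot's side of the wheel, radius 35, 35 high; origin at the centre of its underside; loose, not part of the job
- bisque_pot: small terracotta pot at the back of the work area, radius 34, 95 high; origin at the centre of its underside; loose, not part of the job
- turned_weight: steel weight with a stem at the back of the work area, radius 30, 50 high; origin at the centre of its underside; loose, not part of the job

How it is judged (in metres and radians):
On the way, in this order (a step that is already met when the one before it is completed fails the run):
1. the paddle lies flat on the tray's floor, let go, and the speed knob is at its anticlockwise stop (x of paddle in the frame of tray between -0.06 and 0.06 m and y of paddle in the frame of tray between -0.1 and 0.1 m and z of paddle in the frame of tray below 0.014 m and angle between paddle's own z axis and vertical below 0.12 rad and value of joint speed_knob below 0.08 rad and contact force between paddle and the fingers below 0.5 N), for 0.2 s.
2. the start button is fully down (value of joint start_button above 0.0068 m), for 0.1 s.
At the end, for the whole second after the job is handed in: Paddle at rest, flat (0.12 rad) on the tray floor (underside under 14 mm above the tray's; middle within 60 mm along, 100 mm across of tray centre); knob within 0.08 rad of its anticlockwise stop; both buttons up (under 1.5 mm), the start button having been pressed beyond 6.8 of 8 mm (x of paddle in the frame of tray between -0.06 and 0.06 m and y of paddle in the frame of tray between -0.1 and 0.1 m and z of paddle in the frame of tray below 0.014 m and angle between paddle's own z axis and vertical below 0.12 rad and value of joint speed_knob below 0.08 rad and linear speed of paddle below 0.02 m/s and value of joint each of start_button, lamp_button below 0.0015 m); the robot touches nothing.
It fails at once if the start button is pressed (over 3 mm) while the speed knob is not at zero (over 0.12 rad) (value of joint start_button above 0.003 m and value of joint speed_knob above 0.12 rad).
It fails at once if the start button is pressed (over 3 mm) while the paddle is not lying on the tray's floor (value of joint start_button above 0.003 m and not (x of paddle in the frame of tray between -0.06 and 0.06 m and y of paddle in the frame of tray between -0.1 and 0.1 m and z of paddle in the frame of tray below 0.014 m and angle between paddle's own z axis and vertical below 0.12 rad)).
It fails at once if the lamp button is pressed (over 2.5 mm) (value of joint lamp_button above 0.0025 m).
It fails at once if a bystander (stick, stamp, bottle, jar, mug, dish, pot or weight) is moved by more than 30 mm or tipped over (0.4 rad) (distance of any of stick, clay_stamp, paint_bottle, glaze_jar, water_mug, clay_dish, bisque_pot, turned_weight from where it was at the start of the episode above 0.03 m or angle between any of stick, clay_stamp, paint_bottle, glaze_jar, water_mug, clay_dish, bisque_pot, turned_weight's own z axis and vertical above 0.4 rad).
It also fails if it takes over 72 s, if anything falls off the work surface, if the arm or the gripper's body presses on something with over 40 N, if the wrist force passes 120 N, or if a joint passes its speed limit or range.

### The arm

A 7-joint arm with a two-finger parallel gripper is mounted at the origin on the work surface. World frame = base frame: x ahead of the robot, y to its left, z up, the work surface at z = 0. Lengths are in mm, angles in rad, forces in N, time in s.
With the tool pointing down it reaches from about 400 to 875 mm from the base axis. Payload 4.4 kg.
Tool frame: the origin (TCP) lies on the centre line of the jaws, within the pads' length; the fingertips stand 19 mm ahead of it and the grasp point (between the pads) is the TCP; z points along the fingers, y is the line along which they close (so a half turn about z gives the same grasp; the last joint's range is limited). The gripper opens to 85 mm and grips with 20 to 120 N. Pads are 22 mm wide; open, the fingers measure 114 mm over their backs; the gripper's body (76 mm by 85 mm) begins 54 mm behind the grasp point. The pads swing forward as they close: fully open they stand 13 mm farther back than shut.
Start: joints at [1.24, 0.628, 0.038, 1.517, -0.027, 0.996, -0.02], TCP at [170.142, -627.351, 250.313] pointing down, gripper open.
Joint ranges: [-3.06, 3.06], [-0.37, 2.12], [-1.25, 1.32], [0.18, 2.47], [-1.1, 4.24], [0.23, 1.98], [-2.94, 2.94]. Speed limits (rad/s): [2.57, 2.57, 3.14, 3.14, 3.14, 3.14, 3.14].

### API

Orientations are given as a unit quaternion [x, y, z, w].
In Python, from bench import telemetry, cams, ticket, finder gives the robot as it stands.
- The arm moves only by the shell command python3 -m handwheel 'ROWS' [OPENING]. ROWS is JSON, a list of rows, each a list of 2 entries, a list of its own where there are three numbers: the shift along the tool's x, y, z scaled (see below), then the turn, a rotation vector about the tool's x, y, z scaled (see below). In form: [[[x, y, z], [ax, ay, az]], ...]. A call has exactly 5 rows; each row shifts and turns the commanded pose from where the row before left it, along the tool's axes as they then stand; what a row does not reach is not made up. The controller multiplies each number of a shift by 40 cm and each number of a turn by pi/2 rad. A row lasts 1/10 s, in which the tool goes at most 50 mm and 8.59 degrees, less where a joint would pass 70% of its speed; a pose out of reach is approached as far as the arm can. A call with a number of a shift or a turn outside -1 to 1 is refused whole. A call with a gripper value outside its range is refused whole. OPENING is the closure, from -1 (fully open) to 1 (shut), set as the call begins (- or left out, the last holds). The fingers move at their own pace and stop on an object; the grip force is fixed at half the most. Time passes only in rows, so rows that do not move let the fingers close, or fill a call up. It gives the time, the measured TCP pose, the force, the opening and the grip force at its end, in the units of the state.
- telemetry.read_state(): the state, without advancing time (a new reading comes with each control period).
- cams.get_image(name): name is "scene" or "top"; returns the picture (400x640x3 uint8, red, green, blue); there is no depth.
- cams.get_calibration(name): a dict with "fx", "fy", "cx", "cy" (pixels), "k1" (the pictures are not rectified: a ray, as slopes to the right and down, at radius r is drawn at 1 + k1 r^2 times it, then the intrinsics apply), "rvec" (rotation vector, rad) and "tvec" (3), from world to camera coordinates, as OpenCV has them. Camera axes: x right, y down, z forward; pixel columns grow to the right and rows downward; lengths in mm; the calibration is good to about 2 mm. A picture is of the moment at which its call begins. get_calibration takes no time and is no camera call.
- ticket.close_job(): hands the job in; it is judged then, once.
Trained networks look in the newest picture that a camera, given by its name, has taken for a name from the list of things; names that differ only in an ending like _2 or _b are one class to them, and where a whole thing is asked for, a point or a joint stands for the part that bears it (a point fixed in the world has none). Each returns a list of dicts, best first, with "conf" (0 to 1); they miss things now and then, are a little off and sometimes report something else, mostly with a low value. They report only what shows in the picture. A call takes as long as a camera call.
- finder.cut_out(camera, name): "mask" (400x640 bool, what is visible of it) and "bbox" ([left, top, width, height] in pixels, round what is visible of it).
The state is a dict: "time": time; "q": joint angles; "qd": joint speeds; "joint_efforts": joint torques, N m; "ee_pos": TCP position; "orientation": TCP orientation; "force": force on the tool from outside, world axes, zero at the start; "torque": the same for the moment, N m; "grip_width": finger opening in mm; "grip_force": force on a finger pad.
Only numpy, scipy, OpenCV 4.12 (cv2) and the standard library are available. Lean on these libraries where they do the work, as an engineer would, in place of code of your own. Each camera call takes 0.05 s, during which the arm holds its last target. There are 200 camera calls.

## Working session

There is one attempt and no reset: what is moved stays moved. The work goes in short steps, Python scripts to look and compute and a shell command to move; the robot and the scene stay as the last step left them, time stands still between calls to the robot, and variables do not carry over. Pictures are saved under pics/ and viewed, at most 10 in all, crops included, and the job is handed in when it is done.

```bash
ls; mkdir -p pics
cat > h.py <<'E'
import numpy as np, cv2
from bench import telemetry, cams, ticket, finder
def cal(c):
    k=cams.get_calibration(c); R=cv2.Rodrigues(np.array(k["rvec"],float))[0]; t=np.array(k["tvec"],float).ravel(); return k,R,t
def ray(c,u,v):
    k,R,t=cal(c); x=(u-k["cx"])/k["fx"]; y=(v-k["cy"])/k["fy"]; rd=np.hypot(x,y); r=rd
    for _ in range(20): r=rd/(1+k["k1"]*r*r)
    s=r/rd if rd>0 else 1
    d=R.T@np.array([x*s,y*s,1]); return -R.T@t, d/np.linalg.norm(d)
def onz(c,u,v,z):
    o,d=ray(c,u,v); return o+d*(z-o[2])/d[2]
def tri(u1,u2):
    o1,d1=ray("scene",*u1); o2,d2=ray("top",*u2)
    A=np.stack([d1,-d2],1); s=np.linalg.lstsq(A,o2-o1,rcond=None)[0]
    p,q=o1+s[0]*d1,o2+s[1]*d2; return (p+q)/2,np.linalg.norm(p-q)
def proj(c,P):
    k,R,t=cal(c); p=R@np.array(P,float)+t; x,y=p[:2]/p[2]; f=1+k["k1"]*(x*x+y*y); return np.array([k["fx"]*x*f+k["cx"],k["fy"]*y*f+k["cy"]])
def snap(c,name):
    im=cams.get_image(c); cv2.imwrite(f"pics/{name}.png",im[:,:,::-1]); return im
E
python3 - <<'E'
from h import *
for c in("scene","top"):
    snap(c,c+"0"); k,R,t=cal(c); print(c,k["fx"],k["k1"],(-R.T@t).round(),R.round(2).tolist())
    for n in["wheel","paddle","tray","console","speed_knob","start_button","lamp_button","stick","clay_stamp","paint_bottle","glaze_jar"]:
        for r in finder.cut_out(c,n)[:1]:
            m=r["mask"].astype(np.uint8); rc=cv2.minAreaRect(cv2.findNonZero(m)); print(n,round(r["conf"],2),r["bbox"],np.round(rc[0]),np.round(rc[1]),round(rc[2]))
E
```

```text
pics
scene 412.7668033396581 -0.08711861241810322 [ 947.  489. 1116.] [[-0.76, 0.65, -0.01], [0.55, 0.64, -0.54], [-0.34, -0.42, -0.84]]
wheel 0.66 [233.8, 106.5, 70.9, 69.9] [269. 139.] [70. 68.] 90
paddle 0.81 [236.3, 119.2, 58.9, 24.2] [265. 131.] [12. 62.] 72
tray 0.91 [378.0, 226.8, 125.9, 115.2] [439. 281.] [ 81. 109.] 63
console 0.65 [277.5, 186.9, 76.1, 83.7] [316. 225.] [47. 78.] 30
speed_knob 0.53 [316.9, 192.9, 19.5, 17.7] [326. 201.] [16. 15.] 27
start_button 0.71 [304.0, 219.9, 15.6, 10.0] [312. 224.] [11. 12.] 90
stick 0.89 [405.4, 288.3, 50.5, 29.3] [430. 302.] [10. 53.] 62
clay_stamp 0.5 [476.5, 275.1, 15.8, 14.7] [484. 281.] [12. 15.] 39
paint_bottle 0.74 [327.9, 230.0, 22.3, 35.6] [340. 247.] [17. 35.] 4
glaze_jar 0.87 [282.0, 193.3, 16.0, 26.2] [290. 208.] [24. 16.] 90
top 363.9266129764908 -0.03371466212348242 [ 385.    5. 1086.] [[0.02, -1.0, 0.02], [-0.99, -0.02, -0.15], [0.15, -0.02, -0.99]]
wheel 0.87 [391.5, 175.7, 92.2, 81.8] [436. 217.] [85. 80.] 14
paddle 0.81 [427.3, 173.0, 26.7, 67.7] [439. 207.] [17. 73.] 14
tray 0.2 [302.7, 170.0, 18.5, 12.1] [313. 175.] [12. 12.] 90
console 0.83 [282.7, 141.2, 69.4, 87.1] [316. 185.] [80. 45.] 69
speed_knob 0.74 [314.6, 198.0, 16.7, 18.7] [324. 205.] [14. 13.] 45
start_button 0.54 [307.4, 168.9, 12.0, 10.8] [313. 175.] [12. 12.] 90
stick 0.71 [171.8, 187.2, 30.0, 54.8] [186. 213.] [11. 52.] 18
clay_stamp 0.67 [392.3, 180.8, 89.2, 77.6] [437. 216.] [79. 86.] 90
paint_bottle 0.61 [264.5, 170.8, 23.4, 19.0] [276. 179.] [22. 19.] 90
glaze_jar 0.56 [429.9, 148.1, 33.3, 24.4] [443. 161.] [22. 30.] 45
```

Run:
```python
import cv2
a=cv2.imread("pics/top0.png")[90:330,110:530]; cv2.imwrite("pics/v1.png",cv2.resize(a,(798,456),interpolation=cv2.INTER_CUBIC))
a=cv2.imread("pics/scene0.png")[90:350,220:520]; cv2.imwrite("pics/v2.png",cv2.resize(a,(690,598),interpolation=cv2.INTER_CUBIC))
```

```text
(no output)
```

View pics/v1.png

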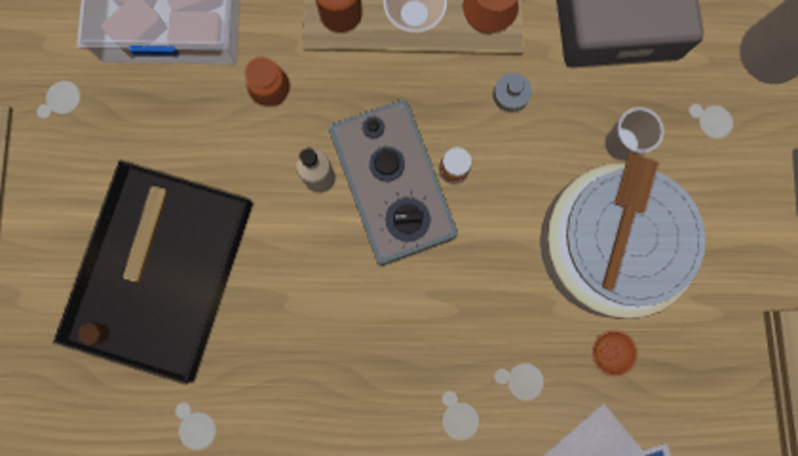

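View pics/v2.png

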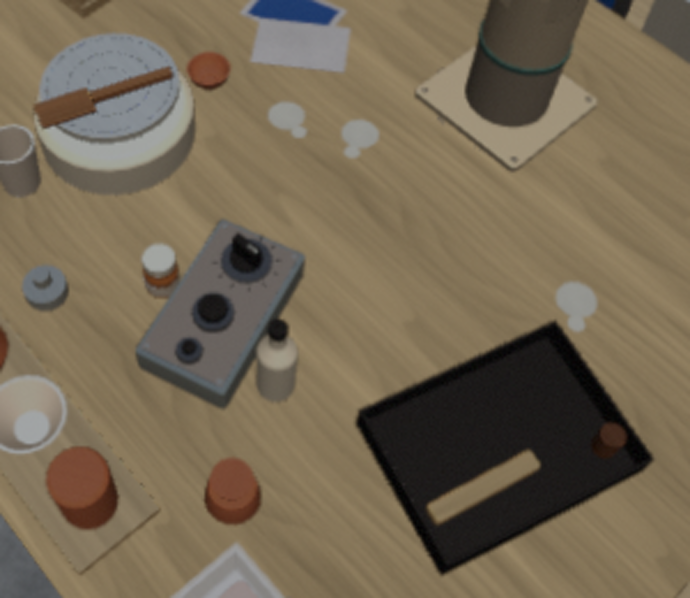

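Top crop: the paddle runs from its handle end (609,286) to its blade end (644,158), the knob is at (407,217), start button at (386,161), and the tray lies on the left with the stick along its left side and the stamp at the bottom left. The scene crop shows the same, with the bottle close beside the console.

Run:
```python
from h import *
T=lambda x,y:(110+x/1.9,90+y/1.9); S=lambda x,y:(220+x/2.3,90+y/2.3)
P={}
for n,a,b in [("handle_end",(609,288),(172,71)),("blade_end",(644,158),(38,111)),("knobtop",(407,215),(246,247)),("start",(386,160),(212,307)),("lamp",(373,124),(188,347)),
 ("c1",(331,125),(139,352)),("c2",(405,101),(0,0)),("c3",(457,236),(223,222)),("c4",(381,263),(303,263)),
 ("t1",(121,162),(443,570)),("t2",(251,202),(360,415)),("t3",(191,381),(556,326)),("t4",(56,341),(651,460)),("stickA",(158,188),(433,513)),("stickB",(131,280),(536,458)),("stamp",(90,331),(611,431)),("wheelc",(635,235),(111,87)),("bottletop",(308,155),(278,327)),("jar",(457,160),(160,256)),("mug",(640,130),(10,145)),("dish",(615,352),(209,69))]:
    p,e=tri(S(*b),T(*a)); print(n,p.round(0),round(e,1))
a=cv2.imread("pics/top0.png")[178:232,295:355]; b=cv2.imread("pics/scene0.png")[175:229,297:357]
cv2.imwrite("pics/v3.png",np.hstack([cv2.resize(i,(396,356),interpolation=cv2.INTER_CUBIC) for i in(a,b)]))
```

```text
handle_end [ 420. -294.  121.] 6.8
blade_end [ 607. -350.  128.] 1.4
knobtop [523. -12.  93.] 3.3
start [607.  21.  79.] 3.4
lamp [663.  42.  73.] 3.8
c1 [687.  67. 120.] 99.2
c2 [637. -53. 539.] 187.3
c3 [499. -89.  42.] 4.3
c4 [456.  27.  31.] 5.4
t1 [609. 433.  29.] 2.4
t2 [548. 231.  21.] 5.4
t3 [273. 310.  25.] 12.0
t4 [331. 508.  37.] 3.1
stickA [569. 377.  20.] 2.7
stickB [424. 411.  15.] 5.4
stamp [347. 453.  52.] 4.4
wheelc [ 497. -338.  107.] 6.4
bottletop [594. 127. 160.] 3.5
jar [609. -84.  75.] 5.8
mug [ 658. -359.   88.] 3.9
dish [ 327. -328.   32.] 6.7
```

View pics/v3.png

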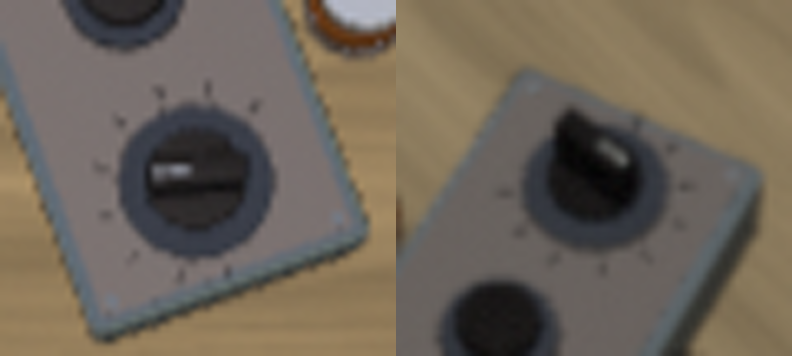

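The knob's pointer mark is at the image-left end of the bar (crop 150,172). The tick gap is at image right, and the anticlockwise-end tick is at (228,272), so the knob needs about 106° anticlockwise. Next I refine the positions with the known heights as a cross-check.

Run:
```python
from h import *
from scipy.spatial.transform import Rotation as Ro
T=lambda x,y:(110+x/1.9,90+y/1.9); S=lambda x,y:(220+x/2.3,90+y/2.3)
for n,z,a,b in [("handle_end",126,(609,288),(172,71)),("blade_end",120,(644,158),(38,111)),("knobtop",99,(407,215),(246,247)),("start",79,(386,160),(212,307)),("lamp",76,(373,124),(188,347)),
 ("t1",45,(121,162),(443,570)),("t2",45,(251,202),(360,415)),("t3",45,(191,381),(556,326)),("t4",45,(56,341),(651,460)),("stickA",23,(158,188),(433,513)),("stickB",23,(131,280),(536,458)),("stamp",45,(90,331),(611,431))]:
    p,q=onz("top",*T(*a),z)[:2],onz("scene",*S(*b),z)[:2]; print(n,p.round(),q.round(),((p+q)/2).round())
# paddle masks
k=lambda x,y:onz("top",295+x/6.6,178+y/6.59,99)[:2].round()
print("bar",k(147,180),k(248,176), "base",onz("top",295+195/6.6,178+182/6.59,60).round())
s=telemetry.read_state(); print(s["ee_pos"],s["orientation"],s["grip_width"]); print(Ro.from_quat(s["orientation"]).as_matrix().round(3).tolist())
```

```text
handle_end [ 422. -295.] [ 421. -287.] [ 421. -291.]
blade_end [ 609. -353.] [ 604. -356.] [ 607. -355.]
knobtop [523. -13.] [524.  -7.] [523. -10.]
start [608.  19.] [606.  22.] [607.  21.]
lamp [663.  40.] [663.  45.] [663.  42.]
t1 [605. 427.] [615. 432.] [610. 430.]
t2 [546. 224.] [555. 239.] [551. 231.]
t3 [279. 299.] [280. 317.] [280. 308.]
t4 [333. 503.] [334. 509.] [333. 506.]
stickA [569. 375.] [568. 378.] [569. 376.]
stickB [425. 406.] [426. 414.] [426. 410.]
stamp [348. 454.] [341. 454.] [345. 454.]
bar [517.   6.] [519. -36.] base [521. -14.  60.]
[ 170.15434044 -627.35956689  250.31573345] [9.91247731e-01 1.32014905e-01 2.33990761e-05 1.82373660e-05] 85.32542117413666
[[0.965, 0.262, 0.0], [0.262, -0.965, -0.0], [0.0, 0.0, -1.0]]
```

```bash
python3 -m handwheel '[[[0,0,0],[0,0,0.0905]],[[0,0,0],[0,0,0.0905]],[[0,0,0],[0,0,0.0905]],[[0,0,0],[0,0,0.0905]],[[0.059,-0.098,0.02],[0,0,0]]]' -0.1
python3 -m handwheel '[[[0.059,-0.098,0.02],[0,0,0]],[[0.059,-0.098,0.02],[0,0,0]],[[0.059,-0.098,0.02],[0,0,0]],[[0.059,-0.098,0.02],[0,0,0]],[[0.059,-0.098,0.02],[0,0,0]]]'
python3 -m handwheel '[[[0.059,-0.098,0.02],[0,0,0]],[[0.059,-0.098,0.02],[0,0,0]],[[0.059,-0.098,0.02],[0,0,0]],[[0.059,-0.098,0.02],[0,0,0]],[[0,0,0],[0,0,0]]]'
python3 - <<'E'
from h import *
from scipy.spatial.transform import Rotation as Ro
s=telemetry.read_state(); print(s["time"],s["q"]); print(Ro.from_quat(s["orientation"]).as_matrix().round(3).tolist())
a=snap("top","top1"); b=snap("scene","scene1")
cv2.imwrite("pics/v4.png",np.hstack([cv2.resize(i[:,:,::-1],(400,400),interpolation=cv2.INTER_CUBIC) for i in(a[160:270,385:495],b[95:175,225:305])]))
E
```

```text
time: 1.7
ee_pos: [197.9, -601.7, 243.4]
orientation: [0.987, -0.158, -0.002, 0.004]
force: [0.7, -1.0, -0.0]
grip_width: 47.1
grip_force: 0.0
time: 2.2
ee_pos: [377.0, -444.1, 202.2]
orientation: [0.988, -0.151, 0.0, 0.0]
force: [1.1, -0.3, 0.2]
grip_width: 47.0
grip_force: 0.0
time: 2.7
ee_pos: [518.9, -315.7, 168.9]
orientation: [0.989, -0.145, 0.001, -0.003]
force: [-0.4, 0.8, -0.6]
grip_width: 46.8
grip_force: 0.0
2.7 [ 0.38538613  0.67108039  0.19118536  1.72366129 -0.18054666  0.76439311
 -1.19581759]
[[0.958, -0.288, 0.003], [-0.288, -0.958, 0.006], [0.001, -0.006, -1.0]]
```

View pics/v4.png

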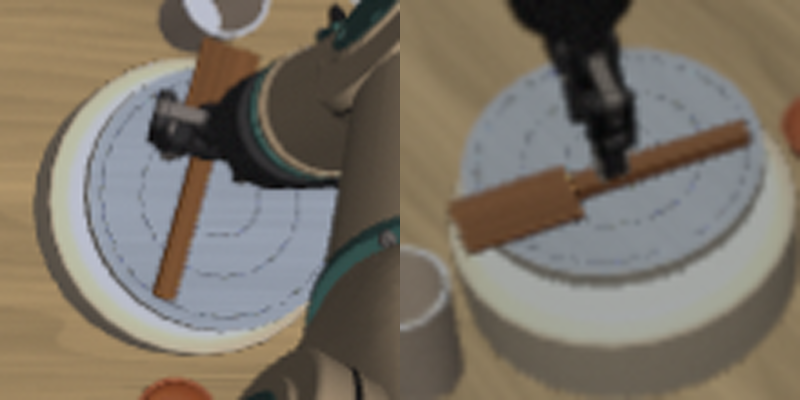

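Top: the gripper is above the handle's middle, close to the blade shoulder. Scene: the fingers straddle the handle line and the paddle is unmoved. I shift 8 mm, descend and grip.

```bash
python3 -m handwheel '[[[-0.007,0.02,0],[0,0,0.005]],[[0,0,0.03],[0,0,0]],[[0,0,0.03],[0,0,0]],[[0,0,0.027],[0,0,0]],[[0,0,0],[0,0,0]]]'
python3 -m handwheel '[[[0,0,0],[0,0,0]],[[0,0,0],[0,0,0]],[[0,0,0],[0,0,0]],[[0,0,0],[0,0,0]],[[0,0,0],[0,0,0]]]' 1
python3 -m handwheel '[[[0,0,0],[0,0,0]],[[0,0,0],[0,0,0]],[[0,0,0],[0,0,0]],[[0,0,0],[0,0,0]],[[0,0,0],[0,0,0]]]'
```

```text
time: 3.3
ee_pos: [506.0, -330.1, 133.2]
orientation: [0.988, -0.156, -0.002, -0.001]
force: [-0.2, 1.1, -0.4]
grip_width: 46.9
grip_force: 0.0
time: 3.8
ee_pos: [508.0, -330.9, 136.1]
orientation: [0.988, -0.155, 0.001, 0.0]
force: [0.1, 0.2, 3.5]
grip_width: 14.0
grip_force: 60.6
time: 4.3
ee_pos: [508.0, -330.9, 136.0]
orientation: [0.988, -0.155, 0.001, 0.0]
force: [0.3, 1.6, 5.1]
grip_width: 13.7
grip_force: 60.9
```

```bash
python3 -m handwheel '[[[0,0,-0.03],[0,0,0]],[[0,0,-0.06],[0,0,0]],[[0,0,-0.07],[0,0,0]],[[0,0,-0.04],[0,0,0]],[[0,0,0],[0,0,0]]]'
python3 - <<'E'
from h import *
from scipy.spatial.transform import Rotation as Ro
s=telemetry.read_state(); print(s["time"],s["q"]); print(Ro.from_quat(s["orientation"]).as_matrix().round(3).tolist())
a=snap("top","top2"); b=snap("scene","scene2")
cv2.imwrite("pics/v5.png",np.hstack([cv2.resize(i[:,:,::-1],(400,400),interpolation=cv2.INTER_CUBIC) for i in(a[160:270,385:495],b[75:175,215:315])]))
E
```

```text
time: 4.8
ee_pos: [508.5, -331.8, 218.2]
orientation: [0.988, -0.155, 0.002, 0.001]
force: [0.8, -0.3, -1.0]
grip_width: 13.9
grip_force: 60.2
4.8 [ 0.39593826  0.60841667  0.21774545  1.68605639 -0.16345215  0.86014241
 -1.20067974]
[[0.952, -0.307, 0.004], [-0.307, -0.952, -0.003], [0.005, 0.001, -1.0]]
```

View pics/v5.png

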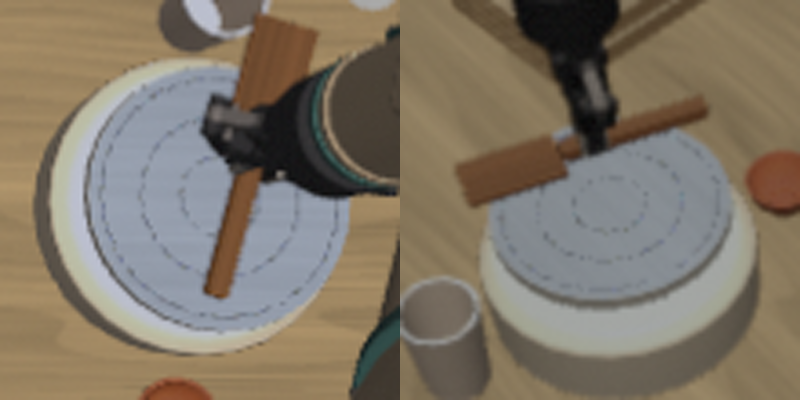

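The paddle is held and looks level: handle end at (217,292) top and (706,104) scene, blade end at (288,24) and (463,190).

Run:
```python
from h import *
h,e=tri((291.5,101),(385+217/3.636,160+292/3.636)); b,f=tri((230.75,122.5),(385+288/3.636,160+24/3.636)); print(h,b,e,f,np.linalg.norm(b-h),np.degrees(np.arctan2(b[1]-h[1],b[0]-h[0])),(h+b)/2)
```

```text
[ 419.6436154  -302.30025742  203.85551385] [ 608.09494297 -363.73163758  191.85141004] 8.092395410277076 7.393478766592531 198.5744591790318 -18.054937107160576 [ 513.86927918 -333.0159475   197.85346194]
```

```bash
python3 -m handwheel '[[[-0.03,-0.06,0],[0,0,0]],[[-0.047,-0.1,0],[0,0,0]],[[-0.047,-0.1,0],[0,0,0]],[[-0.047,-0.1,0],[0,0,0]],[[-0.047,-0.1,0],[0,0,0]]]'
python3 -m handwheel '[[[-0.047,-0.1,0],[0,0,0]],[[-0.047,-0.1,0],[0,0,0]],[[-0.047,-0.1,0],[0,0,0]],[[-0.047,-0.1,0],[0,0,0]],[[-0.047,-0.1,0],[0,0,0]]]'
python3 -m handwheel '[[[-0.047,-0.1,0],[0,0,0]],[[-0.047,-0.1,0],[0,0,0]],[[-0.047,-0.1,0],[0,0,0]],[[-0.047,-0.1,0],[0,0,0]],[[-0.047,-0.1,0],[0,0,0]]]'
python3 -m handwheel '[[[-0.015,-0.055,0],[0,0,0]],[[0,0,0],[0,0,0]],[[0,0,0],[0,0,0]],[[0,0,0],[0,0,0]],[[0,0,0],[0,0,0]]]'
python3 - <<'E'
from h import *
from scipy.spatial.transform import Rotation as Ro
s=telemetry.read_state(); print(s["q"]); print(Ro.from_quat(s["orientation"]).as_matrix().round(3).tolist())
E
```

```text
time: 5.4
ee_pos: [479.5, -127.0, 214.2]
orientation: [0.988, -0.155, -0.001, -0.0]
force: [1.0, 0.8, -0.7]
grip_width: 14.3
grip_force: 60.2
time: 5.9
ee_pos: [451.4, 91.8, 214.4]
orientation: [0.988, -0.155, -0.001, 0.001]
force: [0.8, 0.2, 0.2]
grip_width: 13.7
grip_force: 60.2
time: 6.4
ee_pos: [423.3, 310.7, 214.2]
orientation: [0.988, -0.155, -0.001, 0.001]
force: [0.4, -0.4, -0.9]
grip_width: 14.4
grip_force: 60.2
time: 6.9
ee_pos: [426.0, 330.6, 215.3]
orientation: [0.988, -0.156, -0.0, 0.001]
force: [0.6, 0.6, -0.3]
grip_width: 14.0
grip_force: 60.2
[-0.87211377  0.52559384  0.23741142  1.87028165 -0.17009642  0.7663889
 -2.42746866]
[[0.951, -0.309, -0.001], [-0.309, -0.951, -0.001], [-0.0, 0.001, -1.0]]
```

```bash
python3 -m handwheel '[[[0,0,0.08],[0,0,-0.027]],[[0,0,0.1],[0,0,0]],[[0,0,0.1],[0,0,0]],[[0,0,0.09],[0,0,0]],[[0,0,0],[0,0,0]]]'
python3 - <<'E'
from h import *
a=snap("top","top3"); b=snap("scene","scene3")
cv2.imwrite("pics/v6.png",np.hstack([cv2.resize(i[:,:,::-1],(400,400),interpolation=cv2.INTER_CUBIC) for i in(a[165:300,125:260],b[220:350,375:505])]))
E
```

```text
time: 7.4
ee_pos: [423.4, 329.2, 63.7]
orientation: [0.991, -0.135, -0.003, 0.003]
force: [-0.1, -0.6, 0.6]
grip_width: 14.6
grip_force: 60.2
```

View pics/v6.png

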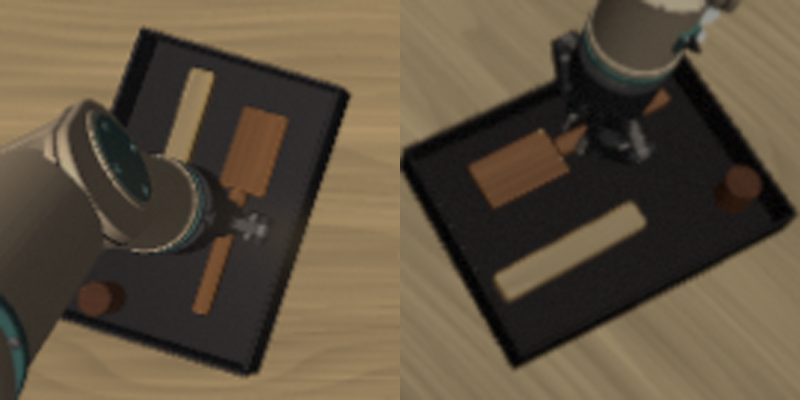

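The paddle hangs centrally in the tray, parallel to its long side and clear of the stick, the stamp and the walls. I lower it.

```bash
python3 -m handwheel '[[[0,0,0.03],[0,0,0]],[[0,0,0.03],[0,0,0]],[[0,0,0.015],[0,0,0]],[[0,0,0],[0,0,0]],[[0,0,0],[0,0,0]]]'; python3 -m handwheel '[[[0,0,0.005],[0,0,0]],[[0,0,0.005],[0,0,0]],[[0,0,0],[0,0,0]],[[0,0,0],[0,0,0]],[[0,0,0],[0,0,0]]]'
```

```text
time: 8.0
ee_pos: [425.8, 332.3, 37.6]
orientation: [0.991, -0.134, 0.0, -0.0]
force: [0.5, -0.2, 0.1]
grip_width: 13.9
grip_force: 60.2
time: 8.5
ee_pos: [425.8, 332.4, 33.6]
orientation: [0.991, -0.134, 0.0, -0.0]
force: [-0.1, 0.3, -1.2]
grip_width: 13.7
grip_force: 60.2
```

```bash
python3 -m handwheel '[[[0,0,0.005],[0,0,0]],[[0,0,0.003],[0,0,0]],[[0,0,0],[0,0,0]],[[0,0,0],[0,0,0]],[[0,0,0],[0,0,0]]]'; python3 -m handwheel '[[[0,0,0.003],[0,0,0]],[[0,0,0],[0,0,0]],[[0,0,0],[0,0,0]],[[0,0,0],[0,0,0]],[[0,0,0],[0,0,0]]]'
```

```text
time: 9.0
ee_pos: [425.8, 332.3, 30.3]
orientation: [0.991, -0.134, 0.0, -0.0]
force: [-0.5, 0.2, -0.7]
grip_width: 14.3
grip_force: 60.2
time: 9.5
ee_pos: [425.7, 332.3, 29.1]
orientation: [0.991, -0.134, -0.0, 0.0]
force: [0.7, 0.2, -0.7]
grip_width: 14.2
grip_force: 60.2
```

Contact is expected around z 29, so I go 1–2 mm further, then let go with a modest opening and rise.

```bash
python3 -m handwheel '[[[0,0,0.003],[0,0,0]],[[0,0,0],[0,0,0]],[[0,0,0],[0,0,0]],[[0,0,0],[0,0,0]],[[0,0,0],[0,0,0]]]'; python3 -m handwheel '[[[0,0,0.003],[0,0,0]],[[0,0,0],[0,0,0]],[[0,0,0],[0,0,0]],[[0,0,0],[0,0,0]],[[0,0,0],[0,0,0]]]'
```

```text
time: 10.0
ee_pos: [425.8, 332.4, 29.0]
orientation: [0.991, -0.134, 0.0, -0.0]
force: [-2.2, -1.6, 9.4]
grip_width: 14.0
grip_force: 61.5
time: 10.5
ee_pos: [425.8, 332.3, 28.9]
orientation: [0.991, -0.134, 0.0, -0.0]
force: [-4.5, -2.3, 22.2]
grip_width: 14.0
grip_force: 62.9
```

```bash
python3 -m handwheel '[[[0,0,-0.005],[0,0,0]],[[0,0,0],[0,0,0]],[[0,0,0],[0,0,0]],[[0,0,0],[0,0,0]],[[0,0,0],[0,0,0]]]' -0.1
python3 -m handwheel '[[[0,0,-0.02],[0,0,0]],[[0,0,-0.08],[0,0,0]],[[0,0,-0.1],[0,0,0]],[[0,0,-0.1],[0,0,0]],[[0,0,-0.1],[0,0,0]]]'
python3 - <<'E'
from h import *
a=snap("top","top4"); b=snap("scene","scene4")
cv2.imwrite("pics/v7.png",np.hstack([cv2.resize(i[:,:,::-1],(400,400),interpolation=cv2.INTER_CUBIC) for i in(a[165:300,125:260],b[220:350,375:505])]))
E
```

```text
time: 11.0
ee_pos: [425.6, 332.3, 28.4]
orientation: [0.991, -0.134, -0.0, 0.0]
force: [-0.5, 0.1, -0.2]
grip_width: 46.6
grip_force: 0.0
time: 11.5
ee_pos: [425.5, 332.0, 190.7]
orientation: [0.991, -0.134, -0.0, 0.0]
force: [0.4, 1.5, -0.1]
grip_width: 47.3
grip_force: 0.0
```

View pics/v7.png

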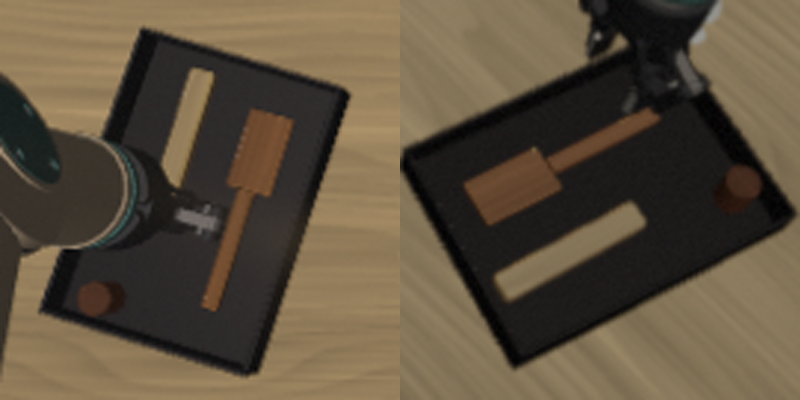

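The paddle lies flat and free on the tray floor, with stick and stamp untouched. Next I move to the knob.

```bash
python3 -m handwheel '[[[0.034,0.057,0],[0,0,0]],[[0.058,0.095,0],[0,0,0]],[[0.058,0.095,0],[0,0,0]],[[0.058,0.095,0],[0,0,0]],[[0.058,0.095,0],[0,0,0]]]'
python3 -m handwheel '[[[0.058,0.095,0],[0,0,0]],[[0.058,0.095,0],[0,0,0]],[[0.058,0.095,0],[0,0,0]],[[0.023,0.038,0],[0,0,0]],[[0,0,0],[0,0,-0.0925]]]'
python3 -m handwheel '[[[0,0,0],[0,0,-0.0925]],[[0,0,0],[0,0,-0.0925]],[[0,0,0],[0,0,-0.0925]],[[0,0,0],[0,0,-0.0925]],[[0,0,0],[0,0,-0.0925]]]'
python3 -m handwheel '[[[0,0,0],[0,0,-0.0925]],[[0,0,0],[0,0,-0.0925]],[[0,0,0],[0,0,-0.0925]],[[0,0,0],[0,0,-0.0925]],[[0,0,0],[0,0,-0.0925]]]'
python3 -m handwheel '[[[0,0,0],[0,0,-0.0925]],[[0,0,0],[0,0,-0.0925]],[[0,0,0],[0,0,0]],[[0,0,0],[0,0,0]],[[0,0,0],[0,0,0]]]'
python3 - <<'E'
from h import *
from scipy.spatial.transform import Rotation as Ro
s=telemetry.read_state(); print(s["q"],s["ee_pos"]); print(Ro.from_quat(s["orientation"]).as_matrix().round(3).tolist())
b=snap("scene","scene5"); print(proj("scene",s["ee_pos"]))
cv2.imwrite("pics/v8.png",cv2.resize(b[140:260,260:380,::-1],(500,500),interpolation=cv2.INTER_CUBIC))
E
```

```text
time: 12.1
ee_pos: [481.6, 133.8, 188.5]
orientation: [0.991, -0.134, -0.0, 0.0]
force: [0.3, -0.2, -0.0]
grip_width: 46.8
grip_force: 0.0
time: 12.6
ee_pos: [523.6, -14.5, 188.4]
orientation: [0.998, -0.064, 0.0, 0.001]
force: [-0.8, 0.3, -0.2]
grip_width: 47.0
grip_force: 0.0
time: 13.1
ee_pos: [522.9, -10.1, 188.3]
orientation: [0.954, 0.299, -0.0, -0.0]
force: [-0.3, -0.6, 0.1]
grip_width: 46.9
grip_force: 0.0
time: 13.6
ee_pos: [522.9, -10.1, 188.4]
orientation: [0.785, 0.619, -0.0, -0.0]
force: [0.0, 0.3, -0.2]
grip_width: 46.6
grip_force: 0.0
time: 14.1
ee_pos: [523.2, -10.1, 188.6]
orientation: [0.691, 0.723, -0.0, -0.0]
force: [0.4, -0.5, -0.6]
grip_width: 46.9
grip_force: 0.0
[ 0.21397974  0.55383131 -0.36625584  1.92688598  0.29231745  0.71283692
 -0.27901454] [523.21762415 -10.06525167 188.59213831]
[[-0.046, 0.999, -0.0], [0.999, 0.046, -0.0], [-0.0, -0.0, -1.0]]
[326.3915439  179.05930423]
```

View pics/v8.png

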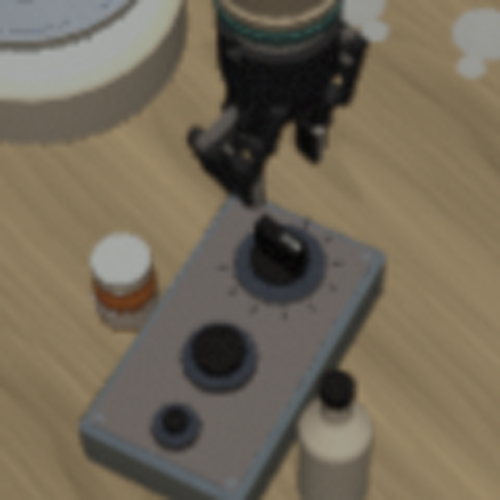

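The fingers are above the knob, aligned to straddle the bar; all clear.

```bash
python3 -m handwheel '[[[0,0,0.06],[0,0,0]],[[0,0,0.07],[0,0,0]],[[0,0,0.06],[0,0,0]],[[0,0,0.039],[0,0,0]],[[0,0,0],[0,0,0]]]'
python3 -m handwheel '[[[0,0,0],[0,0,0]],[[0,0,0],[0,0,0]],[[0,0,0],[0,0,0]],[[0,0,0],[0,0,0]],[[0,0,0],[0,0,0]]]' 1
python3 -m handwheel '[[[0,0,0],[0,0,0]],[[0,0,0],[0,0,0]],[[0,0,0],[0,0,0]],[[0,0,0],[0,0,0]],[[0,0,0],[0,0,0]]]'
python3 -c 'from h import *; print(telemetry.read_state()["torque"])'
```

```text
time: 14.65
ee_pos: [521.9, -9.9, 95.3]
orientation: [0.69, 0.724, -0.002, -0.001]
force: [-1.0, -0.1, 1.1]
grip_width: 47.2
grip_force: 0.0
time: 15.15
ee_pos: [521.0, -9.8, 98.1]
orientation: [0.69, 0.724, -0.002, -0.001]
force: [-6.2, 2.5, 6.7]
grip_width: 12.8
grip_force: 59.2
time: 15.65
ee_pos: [521.0, -9.8, 98.1]
orientation: [0.69, 0.724, -0.002, -0.001]
force: [-5.7, 1.2, 6.2]
grip_width: 12.8
grip_force: 59.2
[ 0.29937397  1.30299908 -0.02197209]
```

```bash
python3 -m handwheel '[[[0,-0.005,-0.002],[0,0,0]],[[0,0,0],[0,0,-0.05]],[[0,0,0],[0,0,-0.07]],[[0,0,0],[0,0,-0.08]],[[0,0,0],[0,0,-0.08]]]'
python3 -c 'from h import *; print(telemetry.read_state()["torque"])'
python3 -m handwheel '[[[0,0,0],[0,0,-0.08]],[[0,0,0],[0,0,-0.08]],[[0,0,0],[0,0,-0.08]],[[0,0,0],[0,0,-0.08]],[[0,0,0],[0,0,-0.08]]]'
python3 -c 'from h import *; print(telemetry.read_state()["torque"])'
python3 -m handwheel '[[[0,0,0],[0,0,-0.08]],[[0,0,0],[0,0,-0.08]],[[0,0,0],[0,0,-0.08]],[[0,0,0],[0,0,-0.05]],[[0,0,0],[0,0,0]]]'
python3 -c 'from h import *; print(telemetry.read_state()["torque"])'
```

```text
time: 16.15
ee_pos: [519.4, -10.3, 98.2]
orientation: [0.513, 0.858, -0.001, -0.001]
force: [-5.8, 0.6, 1.0]
grip_width: 12.9
grip_force: 60.7
[ 0.19338814  1.18029404 -0.11457485]
time: 16.65
ee_pos: [517.8, -11.8, 98.1]
orientation: [0.223, 0.975, -0.003, -0.003]
force: [-9.1, -1.3, 5.4]
grip_width: 12.6
grip_force: 61.4
[-0.32636248  1.88203503 -0.04468893]
time: 17.15
ee_pos: [517.4, -13.5, 98.1]
orientation: [-0.0, 1.0, -0.003, -0.004]
force: [-11.1, -4.6, 8.7]
grip_width: 12.6
grip_force: 61.9
[-0.8861651   2.04738716  0.00855459]
```

```bash
python3 -m handwheel '[[[0.01,-0.005,0],[0,0,0]],[[0,0,0],[0,0,-0.055]],[[0,0,0],[0,0,-0.055]],[[0,0,0],[0,0,-0.055]],[[0,0,0],[0,0,0]]]'
python3 -c 'from h import *; print(telemetry.read_state()["torque"])'
python3 -m handwheel '[[[0,0,0],[0,0,-0.04]],[[0,0,0],[0,0,0]],[[0,0,0],[0,0,-0.04]],[[0,0,0],[0,0,0]],[[0,0,0],[0,0,0]]]'
python3 -c 'from h import *; print(telemetry.read_state()["torque"])'
```

```text
time: 17.65
ee_pos: [517.2, -14.5, 98.2]
orientation: [-0.129, 0.992, -0.002, -0.0]
force: [-2.4, -4.3, 1.2]
grip_width: 12.5
grip_force: 60.9
[-1.07038898  0.33466405  0.00232499]
time: 18.15
ee_pos: [517.4, -14.9, 98.2]
orientation: [-0.189, 0.982, -0.002, -0.001]
force: [-0.7, -5.7, 0.5]
grip_width: 12.7
grip_force: 60.9
[-1.1569946   0.30157371 -0.33274946]
```

```bash
python3 -m handwheel '[[[0,-0.008,0],[0,0,0]],[[0,0,0],[0,0,-0.03]],[[0,0,0],[0,0,0]],[[0,0,0],[0,0,-0.03]],[[0,0,0],[0,0,0]]]'
python3 -c 'from h import *; print(telemetry.read_state()["torque"])'
```

```text
time: 18.65
ee_pos: [517.5, -15.2, 98.2]
orientation: [-0.233, 0.972, 0.001, -0.001]
force: [-5.7, -0.2, 4.1]
grip_width: 12.9
grip_force: 92.0
[-0.00697944  1.16839687 -2.35719654]
```

The stop is reached (2.4 N m), at yaw about 202° as expected. I ease off, release, rise and check the knob.

```bash
python3 -m handwheel '[[[0,0,0],[0,0,0.028]],[[0,0,0],[0,0,0]],[[0,0,0],[0,0,0]],[[0,0,0],[0,0,0]],[[0,0,0],[0,0,0]]]'
python3 -c 'from h import *; print(telemetry.read_state()["torque"])'
python3 -m handwheel '[[[0,0,0],[0,0,0]],[[0,0,0],[0,0,0]],[[0,0,0],[0,0,0]],[[0,0,0],[0,0,0]],[[0,0,0],[0,0,0]]]' -0.1
python3 -m handwheel '[[[0,0,-0.05],[0,0,0]],[[0,0,-0.07],[0,0,0]],[[0,0,-0.08],[0,0,0]],[[-0.08,-0.004,0],[0,0,0]],[[-0.08,-0.004,0],[0,0,0]]]'
python3 -m handwheel '[[[-0.07,-0.004,0],[0,0,0]],[[0,0,0],[0,0,0]],[[0,0,0],[0,0,0]],[[0,0,0],[0,0,0]],[[0,0,0],[0,0,0]]]' 1
python3 - <<'E'
from h import *
s=telemetry.read_state(); print(s["q"])
a=snap("top","top6"); b=snap("scene","scene6")
cv2.imwrite("pics/v9.png",np.hstack([cv2.resize(i[:,:,::-1],(400,400),interpolation=cv2.INTER_CUBIC) for i in(a[165:235,290:360],b[160:260,270:370])]))
E
```

```text
time: 19.15
ee_pos: [517.5, -15.2, 98.2]
orientation: [-0.213, 0.977, 0.001, -0.001]
force: [-5.9, -1.2, 2.9]
grip_width: 12.6
grip_force: 73.1
[-0.03994593  1.09655614 -1.64627575]
time: 19.65
ee_pos: [518.9, -14.9, 98.0]
orientation: [-0.217, 0.976, 0.0, 0.0]
force: [-0.7, 0.9, -0.5]
grip_width: 47.1
grip_force: 0.0
time: 20.15
ee_pos: [579.1, 8.6, 179.3]
orientation: [-0.216, 0.976, -0.001, 0.001]
force: [0.6, -0.3, 0.2]
grip_width: 46.8
grip_force: 0.0
time: 20.65
ee_pos: [603.1, 18.8, 177.8]
orientation: [-0.217, 0.976, -0.0, -0.0]
force: [0.1, -0.2, -0.0]
grip_width: -0.3
grip_force: 0.0
[ 0.43883419  0.80319391 -0.8953711   1.70810633  0.73105351  1.0006548
  1.28065809]
```

View pics/v9.png

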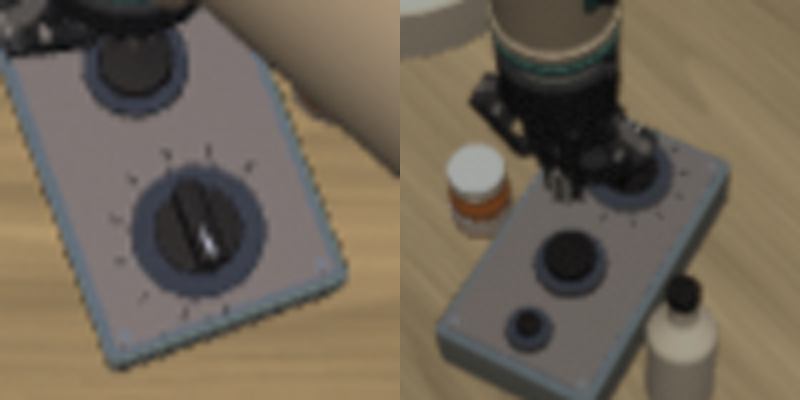

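The pointer (205,240) now faces the last anticlockwise tick (228,308), so the knob is at zero. Next I press the start button.

```bash
python3 -m handwheel '[[[0,0,0.06],[0,0,0]],[[0,0,0.07],[0,0,0]],[[0,0,0.05],[0,0,0]],[[0,0,0],[0,0,0]],[[0,0,0],[0,0,0]]]'
python3 -m handwheel '[[[0,0,0.01],[0,0,0]],[[0,0,0.01],[0,0,0]],[[0,0,0],[0,0,0]],[[0,0,0],[0,0,0]],[[0,0,0],[0,0,0]]]'
```

```text
time: 21.25
ee_pos: [604.0, 19.6, 106.3]
orientation: [-0.217, 0.976, 0.0, 0.0]
force: [-0.4, -0.5, 0.6]
grip_width: 0.1
grip_force: 0.0
time: 21.75
ee_pos: [604.1, 19.5, 98.2]
orientation: [-0.217, 0.976, -0.0, 0.0]
force: [-0.7, -0.3, -0.5]
grip_width: 0.0
grip_force: 0.4
```

```bash
python3 -m handwheel '[[[0,0,0.008],[0,0,0]],[[0,0,0.006],[0,0,0]],[[0,0,0],[0,0,0]],[[0,0,0],[0,0,0]],[[0,0,0],[0,0,0]]]'
python3 -m handwheel '[[[0,0,0.004],[0,0,0]],[[0,0,0.004],[0,0,0]],[[0,0,0],[0,0,0]],[[0,0,0],[0,0,0]],[[0,0,0],[0,0,0]]]'
```

```text
time: 22.25
ee_pos: [604.2, 19.5, 92.5]
orientation: [-0.217, 0.976, -0.0, 0.0]
force: [-0.0, -0.1, 4.6]
grip_width: 0.1
grip_force: 1.9
time: 22.75
ee_pos: [604.3, 19.6, 90.1]
orientation: [-0.217, 0.976, -0.0, 0.0]
force: [-0.7, -1.3, 11.4]
grip_width: 0.4
grip_force: 5.3
```

At the bottom (11 N against a 5 N spring). I press 1 mm more for certainty, hold and retreat.

```bash
python3 -m handwheel '[[[0,0,0.002],[0,0,0]],[[0,0,0],[0,0,0]],[[0,0,0],[0,0,0]],[[0,0,0],[0,0,0]],[[0,0,0],[0,0,0]]]'
python3 -m handwheel '[[[0,0,-0.02],[0,0,0]],[[0,0,-0.06],[0,0,0]],[[0,0,-0.09],[0,0,0]],[[0,0,-0.09],[0,0,0]],[[0,0,-0.06],[0,0,0]]]'
python3 -m handwheel '[[[0.1,0,0],[0,0,0]],[[0.1,0,0],[0,0,0]],[[0,0,0],[0,0,0]],[[0,0,0],[0,0,0]],[[0,0,0],[0,0,0]]]'
python3 - <<'E'
from h import *
a=snap("top","top7"); b=snap("scene","scene7")
cv2.imwrite("pics/v10.png",np.hstack([i[90:350,w:w+380,::-1] for i,w in((a,130),(b,180))]))
E
```

```text
time: 23.25
ee_pos: [604.3, 19.5, 90.0]
orientation: [-0.217, 0.976, -0.001, 0.0]
force: [-3.4, -1.8, 14.8]
grip_width: 0.1
grip_force: 7.8
time: 23.75
ee_pos: [604.3, 19.9, 218.1]
orientation: [-0.217, 0.976, 0.0, 0.001]
force: [0.7, 0.7, 0.3]
grip_width: -0.0
grip_force: 0.0
time: 24.25
ee_pos: [532.5, -13.9, 216.3]
orientation: [-0.217, 0.976, 0.0, 0.001]
force: [1.2, -0.0, 0.9]
grip_width: -0.2
grip_force: 0.0
```

View pics/v10.png

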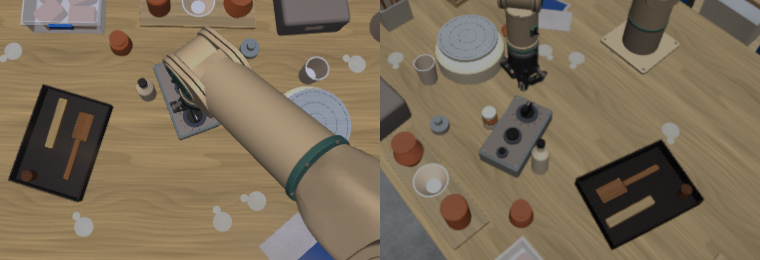

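The paddle is flat in the tray (75,145 in the top half), the start button is up, the bystanders that show have not visibly moved, and the arm is clear.

```bash
python3 -c 'from bench import ticket; print(ticket.close_job())'
```

```text
the job is handed in; nothing more can be done
None
```

I laid the paddle flat in the tray, turned the speed knob to its anticlockwise stop, pressed the start button to the bottom and let it spring back, and handed the job in at about 24 s; no verdict was returned.

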